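# Index the revolving hardware bin and tip the nuts in

### The arm

A 7-joint arm with a two-finger parallel gripper is mounted at the origin on the work surface. World frame = base frame: x ahead of the robot, y to its left, z up, the work surface at z = 0. Lengths are in m, angles in rad, forces in N, time in s.
With the tool pointing down it reaches from about 0.425 to 0.975 m from the base axis. Payload 16.7 kg.
Tool frame: the origin (TCP) lies midway between the tips of the shut fingers; the grasp point (between the pads) lies arm.tcp_to_grasp behind it (arm.tcp_to_grasp is the distance from the TCP to the grasp point, in m); z points along the fingers, y is the line along which they close (so a half turn about z gives the same grasp; the last joint's range is limited). The gripper opens to 85 mm and grips with 20 to 120 N. Pads are 22 mm wide; open, the fingers measure 114 mm over their backs; the gripper's body (76 mm by 85 mm) begins 54 mm behind the grasp point. The pads swing forward as they close: fully open they stand 13 mm farther back than shut.
Start: joints at [-1.464, 0.426, 0.074, 1.606, -0.034, 1.111, -0.067], TCP at [0.171, 0.653, 0.231] pointing down, gripper open.
Joint ranges: [-2.85, 2.85], [-0.5, 2.14], [-1.23, 1.37], [0.21, 2.46], [-1.02, 4.16], [0.16, 2.05], [-2.73, 2.73]. Speed limits (rad/s): [1.89, 1.89, 2.39, 2.39, 3.01, 3.01, 3.01].

### API

Orientations are given as a unit quaternion [w, x, y, z].
In Python, from rig import arm, viewer, ticket gives the robot as it stands.
- The arm moves only by the tool drive_tool, never from a script. Its argument "moves" is a list of rows, each an object with "fingers": the closure, from -1 (fully open) to 1 (shut); "delta_pos": the shift along the tool's x, y, z in cm, a list of three; "turn": the turn, a rotation vector about the tool's x, y, z in rad, a list of three. In form: [{"fingers": fingers, "delta_pos": [dx, dy, dz], "turn": [rx, ry, rz]}, ...]. A call has 1 to 10 rows; each row is the pose to reach, as a shift and turn from the pose commanded when the call began, along the tool's axes at that moment; what a row does not reach only later rows make up. A row lasts 1/10 s, in which the tool goes at most 50 mm and 8.59 degrees, less where a joint would pass 70% of its speed; a pose out of reach is approached as far as the arm can. A call with a gripper value outside its range is refused whole. The fingers move at their own pace and stop on an object; "force" is the grip in N (left out, the last holds). Time passes only in rows, so rows that repeat a pose let the fingers close. It gives the time, the measured TCP pose, the force, the opening and the grip force at its end, in the units of the state.
- arm.state(): the state, without advancing time (a new reading comes with each control period).
- viewer.snapshot(name): name is "scene" or "top" or "wrist"; returns a dict with "color" (480x640x3 uint8, red, green, blue), "camera_matrix" (3x3 intrinsics, pixels), "position" and "rotation" of the camera in the world; the wrist camera has in their place "hand_eye" (4x4, takes a point from camera to tool coordinates, whose origin is the TCP and whose axes are the flange's). Camera axes: x right, y down, z forward; pixel columns grow to the right and rows downward; lengths in m; the calibration is good to about 2 mm. A picture is of the moment at which its call begins: read the wrist's pose just before it. There is no depth.
- ticket.close_job(): hands the job in; it is judged then, once.
Trained networks look in the newest picture that a camera, given by its name, has taken for a name from the list of things; names that differ only in an ending like _2 or _b are one class to them, and where a whole thing is asked for, a point or a joint stands for the part that bears it (a point fixed in the world has none). Each returns a list of dicts, best first, with "confidence" (0 to 1); they miss things now and then, are a little off and sometimes report something else, mostly with a low value. They report only what shows in the picture. A call takes as long as a camera call. They do not tell look-alikes from the thing itself.
- viewer.silhouettes(camera, name): "mask" (480x640 bool, what is visible of it) and "bbox" ([centre column, centre row, width, height] in pixels, round what is visible of it).
- viewer.place_of(camera, name): "point" ([column, row] in pixels: a listed point, or the origin of a listed thing).
The state is a dict: "time": time; "joint_positions": joint angles; "dq": joint speeds; "effort": joint torques, N m; "tcp_pos": TCP position; "tcp_rot": TCP orientation; "wrist_force": force on the tool from outside, world axes, zero at the start; "wrist_torque": the same for the moment, N m; "finger_gap": finger opening in m; "finger_force": force on a finger pad.
Only numpy, scipy, OpenCV 4.12 (cv2) and the standard library are available. Lean on these libraries where they do the work, as an engineer would, in place of code of your own. Each camera call takes 0.05 s, during which the arm holds its last target. There are 200 camera calls.

### The job

Turn the revolving hardware bin until its empty compartment clicks to rest under the gap in the clear cover. Then pick up the metal cup, tip all six nuts out of it through the gap into that compartment, and stand the empty cup upright on the bench. Leave the other things on the bench where they are.

Things in the scene. Friction and masses are not known exactly. Their poses are not given: they have to be found in the camera images.
- bin_foot: Fixed foot of the revolving hardware bin: a round grey tray of six wedge compartments that turns on this foot under a fixed flat clear cover. Origin on the bench top at the turning axis, z up. Cover: radius 127 mm, its top 70 mm above the bench, centre knob to 84 mm. On its +x side the stop's housing lies low on the bench, out to 175 mm from the axis, 24 mm high.
- tray (a joint): Turn of the tray, rad, growing anticlockwise seen from above. 0: the empty compartment lies under the gap, on a click stop. It turns freely both ways without end. Sprung click stops every 60 degrees: within 4 degrees the tray is drawn into the stop; turning it in or out takes about 5 N at a tab. Between stops it stays where it is left. It starts 0.8 to 2.2 rad anticlockwise of 0.
- empty_bin (a point): Middle of the floor of the empty compartment, 82 mm from the axis, 24 mm above the bench; turns with the tray (its -x points outward). A 60-degree wedge from a hub of radius 26 mm to an outer wall of inner radius 122 mm, about 80 mm wide here; wall tops 63 mm above the bench. The other five compartments hold bolts, washers, brass spacers and white plugs.
- empty_tab (a point): Point on the empty compartment's black finger tab, 144 mm from the axis, 44 mm above the bench. Each compartment has such a tab at the middle of its outer wall, so six tabs 60 degrees apart: blocks standing out from 125 to 156 mm from the axis, 12 mm wide, 28 to 60 mm above the bench, for pushing the tray round.
- opening (a point): Middle of the gap in the clear cover, 82 mm from the axis, 68 mm above the bench. The gap is a 64-degree sector from the 52 mm wide centre boss out to the rim, centred on bin_foot's -x direction, towards the robot's front right, and has a metal edging. With the tray at 0 the empty compartment is right under it.
- cup_center (a point): Centre of the loose open metal cup, half-way up its axis (37 mm above its underside); z runs along its axis to the mouth. A straight round can: 75 mm tall, outer diameter 62 mm, wall 2 mm, floor 3 mm thick. About 90 g, and six nuts of 17 g in it.
- nut0_center (a point): Centre of one of the six oily steel hex nuts that start in the cup, 21 mm over the corners, 10 mm thick, loose. Nuts slide on the cup's wall once it slopes down by 15 to 20 degrees.
- nut1_center (a point): Centre of one of the six oily steel hex nuts that start in the cup, 21 mm over the corners, 10 mm thick, loose.
- nut2_center (a point): Centre of one of the six oily steel hex nuts that start in the cup, 21 mm over the corners, 10 mm thick, loose.
- nut3_center (a point): Centre of one of the six oily steel hex nuts that start in the cup, 21 mm over the corners, 10 mm thick, loose.
- nut4_center (a point): Centre of one of the six oily steel hex nuts that start in the cup, 21 mm over the corners, 10 mm thick, loose.
- nut5_center (a point): Centre of one of the six oily steel hex nuts that start in the cup, 21 mm over the corners, 10 mm thick, loose.
- wrench_center (a point): Bystander: combination spanner lying flat, 190 mm long along its x, 8 mm high; its middle.
- screwdriver_center (a point): Bystander: screwdriver with a yellow handle, lying, 200 mm long along its x, 26 mm high; its middle.
- tape_center (a point): Bystander: roll of black tape lying flat, 96 mm across, 24 mm high; its middle.
- spray_center (a point): Bystander: upright spray can, 54 mm across, 160 mm tall; its middle.
- oil_center (a point): Bystander: blue oil jug, 65 x 105 mm (x, y), 208 mm tall; point on its axis 80 mm up.
- carton_center (a point): Bystander: small carton, 55 x 85 mm (x, y), 40 mm high; its middle.
There are look-alikes about, which are no part of the job. Several things look just like the part that bears cup_center: the one meant starts nearest to the robot's base.

How it is judged:
On the way, in this order (a step that is already met when the one before it is completed fails the run):
1. the empty compartment rests on its click stop under the gap (its middle within 5 mm, sideways, of the middle of the gap, still) (horizontal distance between empty_bin and opening below 0.005 m and velocity of joint tray between -0.05 and 0.05 rad/s), for 0.3 s.
2. the cup, lifted off the bench, is tipped by more than 70 degrees with its middle within 130 mm, sideways, of the middle of the gap (angle between cup_center's own z axis and vertical above 1.22 rad and horizontal distance between cup_center and opening below 0.13 m and height (world z) of cup_center above 0.08 m), for 0.1 s.
At the end, for the whole second after the job is handed in: All six nuts lie at rest in the compartment (up to 35 mm above its floor, within 64 mm of its middle and 125 mm of the axis), whose middle is within 5 mm, sideways, of the middle of the gap; the cup stands still and upright (within 6 degrees) on the bench, wherever there is room (horizontal distance between empty_bin and opening below 0.005 m and z of nut0_center in the frame of empty_bin between -0.003 and 0.035 m and horizontal distance between each of nut0_center, nut1_center, nut2_center, nut3_center, nut4_center, nut5_center and empty_bin below 0.064 m and horizontal distance between each of nut0_center, nut1_center, nut2_center, nut3_center, nut4_center, nut5_center and bin_foot below 0.125 m and linear speed of each of nut0, nut1, nut2, nut3, nut4, nut5 below 0.03 m/s and z of nut1_center in the frame of empty_bin between -0.003 and 0.035 m and z of nut2_center in the frame of empty_bin between -0.003 and 0.035 m and z of nut3_center in the frame of empty_bin between -0.003 and 0.035 m and z of nut4_center in the frame of empty_bin between -0.003 and 0.035 m and z of nut5_center in the frame of empty_bin between -0.003 and 0.035 m and angle between cup_center's own z axis and vertical below 0.1 rad and height (world z) of cup_center between 0.03 and 0.045 m and linear speed of cup below 0.02 m/s); the robot touches nothing.
It fails at once if one of the bystanders (spanner, screwdriver, tape, spray can, oil jug, carton) is shifted by more than 30 mm (distance of any of wrench_center, screwdriver_center, tape_center, spray_center, oil_center, carton_center from where it was at the start of the episode above 0.03 m).
It also fails if it takes over 72 s, if anything falls off the work surface, if the arm or the gripper's body presses on something with over 40 N, if the wrist force passes 120 N, or if a joint passes its speed limit or range.

## Working session

There is one attempt and no reset: what is moved stays moved. The work goes in short steps, Python scripts to look and compute and a tool call to move; the robot and the scene stay as the last step left them, time stands still between calls to the robot, and variables do not carry over. Pictures are saved under pics/ and viewed, at most 10 in all, crops included, and the job is handed in when it is done.

Besides the shell and the picture viewer there is one more tool, called after "Emit:" as a command line: name --argument value ..., lists and objects as JSON in quotes. drive_tool: Moves the arm, as the interface text tells. Its arguments: {"type":"object","properties":{"moves":{"type":"array","items":{"type":"object","properties":{"fingers":{"type":"number"},"delta_pos":{"type":"array","items":{"type":"number"}},"turn":{"type":"array","items":{"type":"number"}}}}},"force":{"type":"number"}},"required":["moves"]}

```bash
mkdir -p pics; ls; cat > h.py <<'E'
import numpy as np, cv2
from rig import arm, viewer, ticket
from scipy.spatial.transform import Rotation as R
def rot(q): return R.from_quat([q[1],q[2],q[3],q[0]]).as_matrix()
def cam(s,st=None):
    K=np.array(s["camera_matrix"])
    if "hand_eye" in s:
        T=np.eye(4);T[:3,:3]=rot(st["tcp_rot"]);T[:3,3]=st["tcp_pos"];T=T@np.array(s["hand_eye"])
        return K,T[:3,3],T[:3,:3]
    r=np.array(s["rotation"]); r=rot(r) if r.size==4 else r
    return K,np.array(s["position"]),r
def onz(c,px,z):
    K,p,r=c; d=r@np.linalg.solve(K,[px[0],px[1],1]); return p+d*(z-p[2])/d[2]
def proj(c,P):
    K,p,r=c; q=K@(r.T@(np.array(P)-p)); return q[:2]/q[2]
def shot(n,f=None):
    st=arm.state(); s=viewer.snapshot(n)
    if f: cv2.imwrite(f"pics/{f}.png",s["color"][:,:,::-1])
    return cam(s,st)
E
python3 - <<'E'
from h import *
np.set_printoptions(precision=3,suppress=True)
print(arm.state(), arm.tcp_to_grasp)
zs=dict(bin_foot=0,empty_bin=.024,empty_tab=.044,opening=.068,cup_center=.037,wrench_center=.004,screwdriver_center=.013,tape_center=.012,spray_center=.08,oil_center=.08,carton_center=.02)
for n in("top","scene"):
    c=shot(n,n+"0"); print(n,c[1])
    for k,z in zs.items():
        for d in viewer.place_of(n,k)[:5]: print(k,round(d["confidence"],2),np.round(d["point"]),onz(c,d["point"],z)[:2])
E
```

```text
pics
{'time': 0.0, 'joint_positions': array([-1.463,  0.427,  0.074,  1.607, -0.034,  1.111, -0.067]), 'dq': array([ 0.002,  0.001, -0.001,  0.001,  0.001, -0.002, -0.002]), 'effort': array([ -0.001, -94.982,   3.76 , -46.349,   0.019,   0.01 ,   0.   ]), 'tcp_pos': array([0.171, 0.652, 0.231]), 'tcp_rot': array([-0.   ,  0.128,  0.992, -0.001]), 'wrist_force': array([ 0.405, -0.388, -0.098]), 'wrist_torque': array([ 0.022, -0.037,  0.086]), 'finger_force': 0.0, 'finger_gap': 0.08514278866302537} 0.0187
top [0.393 0.034 1.227]
bin_foot 0.87 [262. 256.] [0.537 0.174]
empty_tab 0.71 [315. 222.] [0.606 0.047]
opening 0.84 [278. 282.] [0.471 0.133]
cup_center 0.92 [509. 164.] [ 0.731 -0.407]
cup_center 0.82 [472. 148.] [ 0.771 -0.325]
cup_center 0.74 [296. 153.] [0.773 0.088]
cup_center 0.66 [453. 248.] [ 0.537 -0.265]
wrench_center 0.81 [432. 193.] [ 0.674 -0.231]
screwdriver_center 0.75 [455. 252.] [ 0.531 -0.275]
screwdriver_center 0.72 [522. 293.] [ 0.433 -0.423]
tape_center 0.57 [371. 186.] [ 0.695 -0.089]
tape_center 0.23 [154. 339.] [0.351 0.423]
spray_center 0.87 [532. 202.] [ 0.63  -0.436]
oil_center 0.71 [123. 238.] [0.577 0.474]
oil_center 0.5 [519. 296.] [ 0.425 -0.391]
carton_center 0.72 [154. 337.] [0.357 0.422]
scene [1.038 0.709 1.277]
bin_foot 0.65 [355. 293.] [0.537 0.17 ]
empty_bin 0.46 [208. 144.] [ 0.613 -0.484]
empty_tab 0.61 [304. 269.] [0.622 0.061]
opening 0.96 [366. 256.] [0.478 0.128]
cup_center 0.92 [263. 310.] [0.768 0.098]
cup_center 0.88 [268. 177.] [ 0.533 -0.263]
cup_center 0.65 [181. 172.] [ 0.732 -0.416]
cup_center 0.6 [186. 196.] [ 0.761 -0.328]
wrench_center 0.6 [230. 212.] [ 0.677 -0.233]
screwdriver_center 0.7 [271. 137.] [ 0.433 -0.414]
tape_center 0.68 [252. 253.] [ 0.699 -0.075]
spray_center 0.68 [477. 326.] [0.385 0.434]
spray_center 0.64 [207. 142.] [ 0.628 -0.441]
oil_center 0.8 [428. 387.] [0.576 0.482]
carton_center 0.74 [477. 324.] [0.348 0.415]
```

View pics/top0.png

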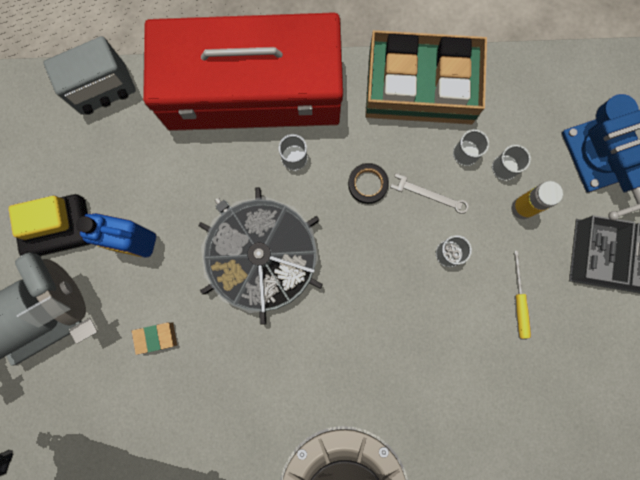

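View pics/scene0.png

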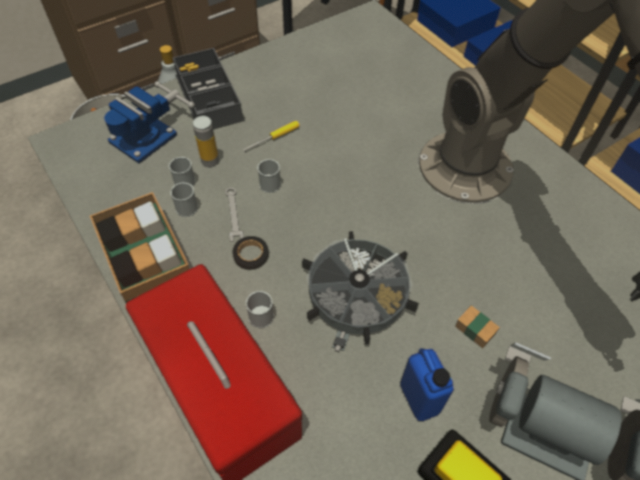

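The loaded cup is at pixel (453,248) in the top view, nearest the base. The bin is centred at (260,255), and its empty dark compartment is at the upper right with its tab at (313,222). The gap lies between the light edges towards (285,290). The tray is about 89° anticlockwise of 0, so I'll look at it with the wrist camera on the way in.

```bash
cat >> h.py <<'E'
np.set_printoptions(precision=3,suppress=True)
import json
def Rdown(yaw_y):  # tool down, tool y at angle yaw_y (deg)
    a=np.radians(yaw_y); y=np.array([np.cos(a),np.sin(a),0]); z=np.array([0,0,-1.]); return np.c_[np.cross(y,z),y,z]
def go(p,Rt,st=None):
    st=st or arm.state(); R0=rot(st["tcp_rot"])
    v=R.from_matrix(R0.T@Rt).as_rotvec()
    d=R0.T@(np.array(p)-st["tcp_pos"])*100
    n=max(np.linalg.norm(d)/5,np.degrees(np.linalg.norm(v))/8.59)
    print("delta cm",np.round(d,1),"turn",np.round(v,3),"rows>=%.1f"%n)
def log():
    st=arm.state(); print(st["time"],st["joint_positions"],st["tcp_pos"],st["tcp_rot"],st["finger_gap"],st["wrist_force"])
    open("log.txt","a").write(json.dumps([list(map(float,st[k])) for k in("joint_positions","tcp_pos","tcp_rot")])+"\n")
E
python3 -c "
from h import *
log(); go([.60,.17,.34],Rdown(93))"
```

```text
1.2 [-1.464  0.426  0.074  1.606 -0.034  1.111 -0.067] [0.171 0.653 0.231] [-0.     0.128  0.992  0.   ] 0.08529804393680034 [ 0.506 -0.575 -0.702]
delta cm [-53.7 -35.8 -10.9] turn [ 0.    -0.    -0.309] rows>=13.1
```

Emit:
drive_tool --moves '[{"fingers": -1, "delta_pos": [0, 0, -5], "turn": [0, 0, 0]}, {"fingers": -1, "delta_pos": [-5, -3, -9], "turn": [0, 0, -0.1]}, {"fingers": -1, "delta_pos": [-54, -36, -11], "turn": [0, 0, -0.31]}, {"fingers": -1, "delta_pos": [-54, -36, -11], "turn": [0, 0, -0.31]}, {"fingers": -1, "delta_pos": [-54, -36, -11], "turn": [0, 0, -0.31]}, {"fingers": -1, "delta_pos": [-54, -36, -11], "turn": [0, 0, -0.31]}, {"fingers": -1, "delta_pos": [-54, -36, -11], "turn": [0, 0, -0.31]}, {"fingers": -1, "delta_pos": [-54, -36, -11], "turn": [0, 0, -0.31]}, {"fingers": -1, "delta_pos": [-54, -36, -11], "turn": [0, 0, -0.31]}, {"fingers": -1, "delta_pos": [-54, -36, -11], "turn": [0, 0, -0.31]}]'

```text
time: 2.2
tcp_pos: [0.4655, 0.322, 0.3309]
tcp_rot: [0.0, -0.027, 1.0, 0.0]
wrist_force: [1.1, 1.2, -0.4]
finger_gap: 0.0856
finger_force: 0.0
```

Emit:
drive_tool --moves '[{"fingers": -1, "delta_pos": [0, 0, 0], "turn": [0, 0, 0]}]'

```text
time: 2.3
tcp_pos: [0.469, 0.3176, 0.3313]
tcp_rot: [0.001, -0.022, 1.0, -0.0]
wrist_force: [-1.5, 0.2, 0.3]
finger_gap: 0.0852
finger_force: 0.0
```

```bash
python3 -c "
from h import *
log(); go([.60,.17,.34],Rdown(93))"
```

```text
2.3 [-0.931  0.17   0.255  1.74  -0.043  1.237  0.95 ] [0.469 0.318 0.331] [ 0.001 -0.022  1.    -0.   ] 0.08517660098548052 [-1.522  0.174  0.32 ]
delta cm [-12.4 -15.3  -0.8] turn [-0.001  0.002 -0.008] rows>=4.0
```

Emit:
drive_tool --moves '[{"fingers": -1, "delta_pos": [-12.5, -15.3, 0], "turn": [0, 0, 0]}, {"fingers": -1, "delta_pos": [-12.5, -15.3, 0], "turn": [0, 0, 0]}, {"fingers": -1, "delta_pos": [-12.5, -15.3, 0], "turn": [0, 0, 0]}, {"fingers": -1, "delta_pos": [-12.5, -15.3, 0], "turn": [0, 0, 0]}, {"fingers": -1, "delta_pos": [-12.5, -15.3, 0], "turn": [0, 0, 0]}, {"fingers": -1, "delta_pos": [-12.5, -15.3, 0], "turn": [0, 0, 0]}, {"fingers": -1, "delta_pos": [-12.5, -15.3, 0], "turn": [0, 0, 0]}]'

```text
time: 3.0
tcp_pos: [0.5969, 0.1785, 0.3303]
tcp_rot: [-0.0, -0.027, 1.0, 0.0]
wrist_force: [-0.1, -0.3, 0.1]
finger_gap: 0.0856
finger_force: 0.0
```

```bash
python3 - <<'E'
from h import *
log(); c=shot("wrist","w1")
for k,z in dict(bin_foot=0,empty_bin=.024,empty_tab=.044,opening=.068).items():
    for d in viewer.place_of("wrist",k)[:3]: print(k,round(d["confidence"],2),np.round(d["point"]),onz(c,d["point"],z)[:2])
C=np.array([.537,.172])
for a in (3.3,-56.7,213.7,33.7): print(a,proj(c,[*(C+.144*np.array([np.cos(np.radians(a)),np.sin(np.radians(a))])),.05]))
E
```

```text
3.0 [-0.683  0.279  0.367  1.621 -0.104  1.261  1.327] [0.597 0.179 0.33 ] [-0.    -0.027  1.     0.   ] 0.08556825459149892 [-0.051 -0.333  0.136]
bin_foot 0.63 [310. 111.] [0.534 0.171]
empty_tab 0.57 [188. 180.] [0.606 0.051]
opening 0.79 [258.  29.] [0.466 0.123]
3.3 [311.164 256.737]
-56.7 [187.083 190.541]
213.7 [225.035 -32.812]
33.7 [380.71  238.875]
```

View pics/w1.png

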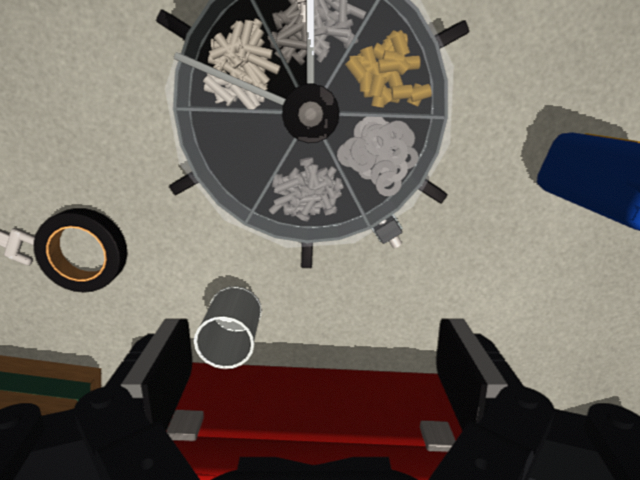

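```bash
python3 - <<'E'
from h import *
c=cam(viewer.snapshot("wrist"),arm.state())
k=onz(c,(311,112),.084);print(k)
tabs=[onz(c,p,.055)[:2] for p in((307,254),(182,183),(431,190),(172,25),(453,33))]
from scipy.optimize import least_squares
f=lambda v:np.concatenate([v[:2]+.141*np.array([np.cos(v[2]+a),np.sin(v[2]+a)])-t for a,t in zip(np.radians([0,-60,60,-120,120]),tabs)])
s=least_squares(f,[.537,.172,0]);print(tabs,s.x,np.degrees(s.x[2]),f(s.x))
for p in((310,20),(185,60)): q=onz(c,p,.07)-k; print(np.degrees(np.arctan2(q[1],q[0])))
h=onz(c,(388,228),.02)-k; print("housing",h,np.degrees(np.arctan2(h[1],h[0])))
a=s.x[2]; P=s.x[:2]+.146*np.array([np.cos(a),np.sin(a)])
go([*P,.12],Rdown(np.degrees(a)+90))
E
```

```text
[0.532 0.172 0.084]
[array([0.676, 0.175]), array([0.608, 0.048]), array([0.602, 0.296]), array([0.466, 0.045]), array([0.459, 0.295])] [0.534 0.171 0.025] 1.4070781855328314 [-0.002 -0.001 -0.     0.003 -0.    -0.001  0.001  0.002  0.002 -0.003]
-176.28918249989925
-108.26510867146418
housing [ 0.122  0.092 -0.064] 36.89820838280153
delta cm [-8.2 -0.8 21.1] turn [0.   0.   0.03] rows>=4.5
```

Emit:
drive_tool --moves '[{"fingers": -0.3, "delta_pos": [-8.2, -0.8, 8], "turn": [0, 0, 0.03]}, {"fingers": -0.3, "delta_pos": [-8.2, -0.8, 12], "turn": [0, 0, 0.03]}, {"fingers": -0.3, "delta_pos": [-8.2, -0.8, 17], "turn": [0, 0, 0.03]}, {"fingers": -0.3, "delta_pos": [-8.2, -0.8, 22], "turn": [0, 0, 0.03]}, {"fingers": -0.3, "delta_pos": [-8.2, -0.8, 26], "turn": [0, 0, 0.03]}, {"fingers": -0.3, "delta_pos": [-8.2, -0.8, 30], "turn": [0, 0, 0.03]}, {"fingers": -0.3, "delta_pos": [-8.2, -0.8, 30], "turn": [0, 0, 0.03]}, {"fingers": -0.3, "delta_pos": [-8.2, -0.8, 30], "turn": [0, 0, 0.03]}]'

```text
time: 4.1
tcp_pos: [0.6773, 0.1737, 0.0265]
tcp_rot: [-0.003, -0.012, 1.0, -0.001]
wrist_force: [0.1, -0.5, 0.7]
finger_gap: 0.0551
finger_force: 0.0
```

Emit:
drive_tool --moves '[{"fingers": 1, "delta_pos": [0, 0, 0], "turn": [0, 0, 0]}, {"fingers": 1, "delta_pos": [0, 0, 0], "turn": [0, 0, 0]}, {"fingers": 1, "delta_pos": [0, 0, 0], "turn": [0, 0, 0]}, {"fingers": 1, "delta_pos": [0, 0, 0], "turn": [0, 0, 0]}, {"fingers": 1, "delta_pos": [0, 0, 0], "turn": [0, 0, 0]}, {"fingers": 1, "delta_pos": [0, 0, 0], "turn": [0, 0, 0]}]' --force 20

```text
time: 4.7
tcp_pos: [0.6808, 0.1746, 0.0326]
tcp_rot: [0.001, -0.012, 1.0, 0.001]
wrist_force: [-1.4, 0.5, 7.7]
finger_gap: 0.0119
finger_force: 25.1
```

```bash
python3 - <<'E'
from h import *
log(); st=arm.state(); R0=rot(st["tcp_rot"]); C=np.array([.534,.171]);p=st["tcp_pos"]
d=p[:2]-C; a0=np.arctan2(d[1],d[0]); r=np.hypot(*d); print(np.degrees(a0),r, R0)
for t in range(8,91,8):
    a=a0-np.radians(t); q=np.array([*(C+r*np.array([np.cos(a),np.sin(a)])),p[2]])
    print(t,np.round(R0.T@(q-p)*100,1),round(np.radians(t),3))
E
```

```text
4.7 [-0.547  0.696  0.294  1.685 -0.263  0.796  1.461] [0.681 0.175 0.033] [ 0.001 -0.012  1.     0.001] 0.011856140606406216 [-1.398  0.454  7.673]
1.399399386052342 0.14685266929121032 [[-1.    -0.023  0.003]
 [-0.023  1.     0.001]
 [-0.003  0.001 -1.   ]]
8 [ 0.1 -2.  -0. ] 0.14
16 [ 0.6 -4.  -0. ] 0.279
24 [ 1.3 -6.  -0. ] 0.419
32 [ 2.2 -7.8 -0. ] 0.559
40 [ 3.4 -9.4 -0. ] 0.698
48 [  4.8 -10.9  -0. ] 0.838
56 [  6.5 -12.2  -0. ] 0.977
64 [  8.2 -13.2  -0. ] 1.117
72 [ 10.1 -14.   -0. ] 1.257
80 [ 12.1 -14.5  -0.1] 1.396
88 [ 14.2 -14.7  -0.1] 1.536
```

Emit:
drive_tool --moves '[{"fingers": 1, "delta_pos": [0.05, -1.23, 0], "turn": [0, 0, 0.084]}, {"fingers": 1, "delta_pos": [0.2, -2.45, 0], "turn": [0, 0, 0.168]}, {"fingers": 1, "delta_pos": [0.45, -3.66, 0], "turn": [0, 0, 0.251]}, {"fingers": 1, "delta_pos": [0.8, -4.83, 0], "turn": [0, 0, 0.335]}, {"fingers": 1, "delta_pos": [1.25, -6, 0], "turn": [0, 0, 0.419]}, {"fingers": 1, "delta_pos": [1.8, -7.1, 0], "turn": [0, 0, 0.503]}, {"fingers": 1, "delta_pos": [2.45, -8.13, 0], "turn": [0, 0, 0.586]}, {"fingers": 1, "delta_pos": [3.2, -9.13, 0], "turn": [0, 0, 0.67]}, {"fingers": 1, "delta_pos": [4, -10.06, 0], "turn": [0, 0, 0.754]}, {"fingers": 1, "delta_pos": [4.9, -10.9, 0], "turn": [0, 0, 0.838]}]'

```text
time: 5.7
tcp_pos: [0.6341, 0.0647, 0.0326]
tcp_rot: [0.001, 0.398, 0.918, 0.002]
wrist_force: [-3.5, 4.9, 14.5]
finger_gap: 0.0119
finger_force: 25.7
```

Emit:
drive_tool --moves '[{"fingers": 1, "delta_pos": [0.0, 0, 0], "turn": [0, 0, 0]}, {"fingers": 1, "delta_pos": [0.0, 0, 0], "turn": [0, 0, 0]}]'

```text
time: 5.9
tcp_pos: [0.6343, 0.0648, 0.0326]
tcp_rot: [0.001, 0.396, 0.918, 0.002]
wrist_force: [-2.8, 4.6, 11.5]
finger_gap: 0.0118
finger_force: 25.6
```

```bash
python3 - <<'E'
from h import *
log(); st=arm.state(); R0=rot(st["tcp_rot"]); C=np.array([.534,.171]);p=st["tcp_pos"]
d=p[:2]-C; a0=np.arctan2(d[1],d[0]); r=np.hypot(*d); print(np.degrees(a0),r, np.degrees(np.arctan2(*R0[1::-1,1])))
E
```

```text
5.9 [-0.572  0.654  0.506  1.857 -0.453  0.743  0.941] [0.634 0.065 0.033] [0.001 0.396 0.918 0.002] 0.011804193706227829 [-2.839  4.554 11.481]
-46.63977391189172 0.14602839984525062 43.31164467569898
```

Emit:
drive_tool --moves '[{"fingers": 1, "delta_pos": [0.05, -1.23, 0], "turn": [0, 0, 0.084]}, {"fingers": 1, "delta_pos": [0.2, -2.45, 0], "turn": [0, 0, 0.168]}, {"fingers": 1, "delta_pos": [0.45, -3.66, 0], "turn": [0, 0, 0.251]}, {"fingers": 1, "delta_pos": [0.8, -4.83, 0], "turn": [0, 0, 0.335]}, {"fingers": 1, "delta_pos": [1.25, -6, 0], "turn": [0, 0, 0.419]}, {"fingers": 1, "delta_pos": [1.8, -7.1, 0], "turn": [0, 0, 0.503]}, {"fingers": 1, "delta_pos": [2.45, -8.13, 0], "turn": [0, 0, 0.586]}, {"fingers": 1, "delta_pos": [3.2, -9.13, 0], "turn": [0, 0, 0.67]}, {"fingers": 1, "delta_pos": [3.2, -9.13, 0], "turn": [0, 0, 0.67]}]'

```text
time: 6.8
tcp_pos: [0.5457, 0.0258, 0.0325]
tcp_rot: [0.0, 0.677, 0.736, 0.002]
wrist_force: [2.1, 4.6, 11.7]
finger_gap: 0.0113
finger_force: 25.5
```

Emit:
drive_tool --moves '[{"fingers": 0.4, "delta_pos": [0, 0, 0], "turn": [0, 0, 0]}, {"fingers": 0, "delta_pos": [0, 0, 0], "turn": [0, 0, 0]}, {"fingers": -0.2, "delta_pos": [0, 0, 0], "turn": [0, 0, 0]}, {"fingers": -0.2, "delta_pos": [0, 0, -2], "turn": [0, 0, 0]}, {"fingers": -0.2, "delta_pos": [0, 0, -6], "turn": [0, 0, 0]}, {"fingers": -0.2, "delta_pos": [0, 0, -11], "turn": [0, 0, 0]}, {"fingers": -1, "delta_pos": [0, 0, -16], "turn": [0, 0, 0]}, {"fingers": -1, "delta_pos": [0, 0, -20], "turn": [0, 0, 0]}, {"fingers": -1, "delta_pos": [0, 0, -24], "turn": [0, 0, 0]}, {"fingers": -1, "delta_pos": [0, 0, -24], "turn": [0, 0, 0]}]'

```text
time: 7.8
tcp_pos: [0.5469, 0.0241, 0.275]
tcp_rot: [0.001, 0.676, 0.737, 0.003]
wrist_force: [0.6, -0.3, -0.6]
finger_gap: 0.0856
finger_force: 0.0
```

```bash
python3 - <<'E'
from h import *
log(); c=shot("top","top1")
im=cv2.imread("pics/top1.png"); cv2.imwrite("pics/top1c.png",cv2.resize(im[160:360,160:560],(800,400),interpolation=cv2.INTER_CUBIC))
for n in("top","scene"):
  if n=="scene": c=shot(n,"scene1")
  for k,z in dict(bin_foot=0,empty_bin=.024,empty_tab=.044,opening=.068,cup_center=.037).items():
    for d in viewer.place_of(n,k)[:3]: print(k,round(d["confidence"],2),np.round(d["point"]),onz(c,d["point"],z)[:2])
E
```

```text
7.8 [-0.989  0.261  1.001  1.886 -0.246  1.119  0.189] [0.547 0.024 0.275] [0.001 0.676 0.737 0.003] 0.0856172976548631 [ 0.637 -0.324 -0.589]
bin_foot 0.66 [429. 194.] [ 0.673 -0.227]
bin_foot 0.32 [535. 204.] [ 0.641 -0.475]
bin_foot 0.18 [370. 185.] [ 0.701 -0.086]
empty_bin 0.75 [281. 282.] [0.472 0.128]
empty_bin 0.7 [454. 246.] [ 0.543 -0.272]
empty_bin 0.41 [432. 194.] [ 0.667 -0.227]
opening 0.59 [283. 281.] [0.473 0.121]
cup_center 0.82 [451. 250.] [ 0.533 -0.262]
cup_center 0.72 [509. 162.] [ 0.736 -0.407]
cup_center 0.59 [473. 150.] [ 0.766 -0.326]
empty_bin 0.62 [370. 265.] [0.464 0.134]
empty_tab 0.84 [375. 244.] [0.423 0.098]
empty_tab 0.46 [234. 210.] [ 0.677 -0.205]
opening 0.84 [364. 257.] [0.482 0.127]
cup_center 0.94 [181. 171.] [ 0.731 -0.42 ]
cup_center 0.8 [187. 198.] [ 0.762 -0.321]
cup_center 0.79 [263. 310.] [0.769 0.099]
```

View pics/top1c.png

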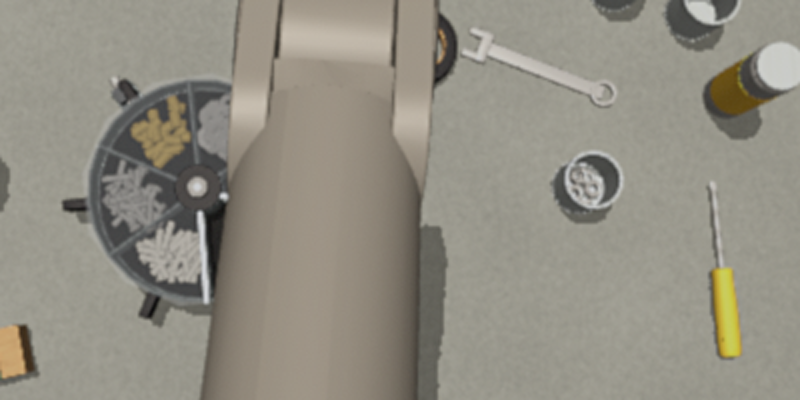

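```bash
cat > fk.py <<'E'
from h import *
from scipy.optimize import least_squares
import itertools
def fk(q,S,v):
    o1,h,L1,L2,Lt,o7,e1,e2,e3,e4=v
    Z=lambda a:R.from_euler('z',a).as_matrix(); Y=lambda a:R.from_euler('y',a).as_matrix()
    p=np.zeros(3);M=np.eye(3)
    M=M@Z(S[0]*q[0]+o1); p=p+M@[e1,0,h]; M=M@Y(q[1])@Z(S[1]*q[2]); p=p+M@[e2,0,L1]
    M=M@Y(q[3])@Z(S[2]*q[4]); p=p+M@[e3,0,L2]; M=M@Y(q[5])
    M=M@Z(S[3]*q[6]+o7); p=p+M@[e4,0,Lt]
    return p,M
E
python3 - <<'E'
from fk import *
D=[json.loads(l) for l in open("log.txt")]
best=[]
for S in itertools.product([1,-1],repeat=4):
  for o1 in(0,1.57,3.14,-1.57):
   for o7 in(0,1.57,3.14,-1.57):
    def f(v):
        r=[]
        for q,p,t in D:
            P,M=fk(q,S,v); r+=[*(P-p),*(.3*(M-rot(t)).ravel())]
        return np.array(r+list(.01*v[6:]))
    s=least_squares(f,[o1,.3,.35,.35,.25,o7,0,0,0,0],max_nfev=40); best.append((s.cost,S,s.x,np.abs(f(s.x)[:-4]).max()))
best.sort(key=lambda b:b[0])
for b in best[:3]: print(b)
json.dump([best[0][1],list(best[0][2])],open("fk.json","w"))
E
```

```text
(np.float64(5.466483224468034e-05), (-1, -1, -1, -1), array([-0.095,  2.507,  0.549,  0.476,  2.543,  1.475,  0.001,  0.025,
        0.01 , -0.004]), np.float64(0.004209418519381836))
(np.float64(5.4664832244681e-05), (-1, -1, -1, -1), array([-0.095,  2.507,  0.549,  0.476,  2.543,  1.475,  0.001,  0.025,
        0.01 , -0.004]), np.float64(0.004209419045620444))
(np.float64(5.466483224468196e-05), (-1, -1, -1, -1), array([-0.095,  2.507,  0.549,  0.476,  2.543,  1.475,  0.001,  0.025,
        0.01 , -0.004]), np.float64(0.004209419032196959))
```

```bash
cat >> h.py <<'E'
def Rside(az,down,phi=0):
    a,t=np.radians([az,down]); z=np.array([np.cos(a)*np.cos(t),np.sin(a)*np.cos(t),-np.sin(t)]); y=np.array([-np.sin(a),np.cos(a),0])
    return np.c_[np.cross(y,z),y,z]@R.from_rotvec([0,0,np.radians(phi)]).as_matrix()
E
python3 -c "
from h import *
go([.45,-.06,.42],Rside(-45,50))"
```

```text
delta cm [ -7.6 -10.2 -15. ] turn [-0.245 -0.669 -0.67 ] rows>=6.5
```

Emit:
drive_tool --moves '[{"fingers": -1, "delta_pos": [-7.6, -10.2, -15], "turn": [-0.245, -0.669, -0.67]}, {"fingers": -1, "delta_pos": [-7.6, -10.2, -15], "turn": [-0.245, -0.669, -0.67]}, {"fingers": -1, "delta_pos": [-7.6, -10.2, -15], "turn": [-0.245, -0.669, -0.67]}, {"fingers": -1, "delta_pos": [-7.6, -10.2, -15], "turn": [-0.245, -0.669, -0.67]}, {"fingers": -1, "delta_pos": [-7.6, -10.2, -15], "turn": [-0.245, -0.669, -0.67]}, {"fingers": -1, "delta_pos": [-7.6, -10.2, -15], "turn": [-0.245, -0.669, -0.67]}, {"fingers": -1, "delta_pos": [-7.6, -10.2, -15], "turn": [-0.245, -0.669, -0.67]}, {"fingers": -1, "delta_pos": [-7.6, -10.2, -15], "turn": [-0.245, -0.669, -0.67]}, {"fingers": -1, "delta_pos": [-7.6, -10.2, -15], "turn": [-0.245, -0.669, -0.67]}, {"fingers": -1, "delta_pos": [-7.6, -10.2, -15], "turn": [-0.245, -0.669, -0.67]}]'

```text
time: 9.4
tcp_pos: [0.4496, -0.0602, 0.4204]
tcp_rot: [0.315, 0.361, 0.868, -0.13]
wrist_force: [0.1, 0.6, 0.3]
finger_gap: 0.0854
finger_force: 0.0
```

```bash
cat >> fk.py <<'E'
def fit():
    D=[json.loads(l) for l in open("log.txt")]; S=(-1,)*4
    def f(v):
        r=[]
        for q,p,t in D:
            P,M=fk(q,S,v); r+=[*(P-p),*(.3*(M-rot(t)).ravel())]
        return np.array(r+list(.01*v[6:]))
    s=least_squares(f,[0,.26,.55,.48,.3,1.57,0,0,0,0]); print(s.x,np.abs(f(s.x)[:-4]).max()); return s.x
LO=np.array([-2.85,-.5,-1.23,.21,-1.02,.16,-2.73]);HI=np.array([2.85,2.14,1.37,2.46,4.16,2.05,2.73])
def ik(v,p,Rt,q0):
    def f(q):
        P,M=fk(q,(-1,)*4,v); return np.r_[(P-p)*10,R.from_matrix(M.T@Rt).as_rotvec()*3,.01*(q-q0)]
    s=least_squares(f,np.clip(q0,LO+.06,HI-.06),bounds=(LO+.05,HI-.05)); return s.x,np.abs(f(s.x)[:6]).max()
E
python3 - <<'E'
from fk import *
log(); v=fit(); st=arm.state(); q0=np.array(st["joint_positions"])
g=arm.tcp_to_grasp
cup=np.array([.533,-.263,.045]); op=np.array([.472,.128,.15])
for az in(-30,-45,-60,-80):
  for dn in (15,25):
    M=Rside(az,dn); z=M[:,2]; print(az,dn)
    for q1 in (q0,np.array([-.2,.3,0,2,1.6,1.2,0]),np.array([0,.3,0,2,3,1.2,0])):
        q,e=ik(v,cup+g*z,M,q1); qp,ep=ik(v,cup+g*z-.12*z+[0,0,.05],M,q); print('  grasp',q,round(e,3),'pre',round(ep,3))
for az in(-40,-56,-75):
  for ph in(140,-140,0):
    M=Rside(az,20,ph); z=M[:,2]
    for q1 in (q0,np.array([-.2,.3,0,2,1.6,1.2,0]),np.array([0,.3,0,2,3,1.2,0])):
        q,e=ik(v,op+g*z,M,q1);
        if e<.05: print(az,ph,q,round(e,3))
E
```

```text
9.4 [-1.21  -0.45   0.469  2.177  0.904  1.445 -0.156] [ 0.45 -0.06  0.42] [ 0.315  0.361  0.868 -0.13 ] 0.08541957480578762 [0.145 0.584 0.328]
[-0.088  0.402  0.517  0.532  0.437  1.486  0.016 -0.04  -0.025 -0.002] 0.016279349226089004
-30 15
  grasp [ 1.079  1.551 -0.541  2.41   3.52   1.797 -0.834] 0.032 pre 0.569
  grasp [ 1.826  2.09  -0.746  2.41   3.831  1.277 -0.067] 0.018 pre 0.569
  grasp [ 1.826  2.09  -0.746  2.41   3.831  1.277 -0.067] 0.018 pre 0.569
-30 25
  grasp [-0.714  1.493  0.698  2.41   2.703  1.238 -2.68 ] 0.217 pre 0.743
  grasp [ 1.713  2.09  -0.912  2.41   3.551  1.358  0.031] 0.186 pre 0.896
  grasp [ 1.713  2.09  -0.912  2.41   3.551  1.358  0.031] 0.186 pre 0.896
-45 15
  grasp [-0.356  1.206  0.194  2.372  2.29   1.431 -2.114] 0.0 pre 0.282
  grasp [ 0.093  1.223 -0.163  2.367  2.453  1.75  -1.813] 0.0 pre 0.282
  grasp [ 0.514  1.386 -0.488  2.355  2.738  2.    -1.411] 0.0 pre 0.282
-45 25
  grasp [-1.006  1.336  0.811  2.41   2.563  0.684 -2.68 ] 0.027 pre 0.534
  grasp [ 0.969  1.55  -0.884  2.41   2.942  1.909 -0.828] 0.002 pre 0.534
  grasp [ 0.98 
[... 1685 characters left out ...]
.761  0.891] 0.0
-56 0 [-1.425  0.818  0.37   2.067  0.889  1.159 -1.237] 0.0
-56 0 [-0.963  0.8   -0.176  2.058  1.133  1.456 -1.436] 0.0
-56 0 [-0.752  0.861 -0.431  2.052  1.231  1.617 -1.507] 0.0
-75 140 [-0.561  0.995 -0.583  1.813  1.113  1.836  2.312] 0.0
-75 140 [-0.421  1.109 -0.795  1.806  1.215  1.996  2.234] 0.0
-75 -140 [-1.028  0.864  0.036  1.833  0.83   1.49   1.154] 0.0
-75 -140 [-0.672  0.935 -0.431  1.823  1.04   1.735  0.968] 0.0
-75 -140 [-0.508  1.03  -0.662  1.816  1.146  1.89   0.881] 0.0
-75 0 [-1.308  0.915  0.399  1.831  0.633  1.331 -1.113] 0.0
-75 0 [-0.923  0.879 -0.1    1.824  0.894  1.554 -1.349] 0.0
-75 0 [-0.71   0.93  -0.381  1.818  1.02   1.705 -1.459] 0.0
```

```bash
python3 - <<'E'
from h import *
cup=np.array([.533,-.263,.046]);M=Rside(-65,20);z=M[:,2]
go(cup-.16*z+[0,0,.02],M)
E
```

```text
delta cm [14.5 -3.3 26.9] turn [ 0.288 -0.52   0.2  ] rows>=6.2
```

Emit:
drive_tool --moves '[{"fingers": -1, "delta_pos": [2.0, -3.3, 3], "turn": [0.06, -0.12, 0.05]}, {"fingers": -1, "delta_pos": [4, -3.3, 8], "turn": [0.12, -0.24, 0.1]}, {"fingers": -1, "delta_pos": [7, -3.3, 13], "turn": [0.2, -0.36, 0.14]}, {"fingers": -1, "delta_pos": [10, -3.3, 18], "turn": [0.25, -0.48, 0.18]}, {"fingers": -1, "delta_pos": [12, -3.3, 22], "turn": [0.288, -0.52, 0.2]}, {"fingers": -1, "delta_pos": [14.5, -3.3, 27], "turn": [0.288, -0.52, 0.2]}, {"fingers": -1, "delta_pos": [14.5, -3.3, 27], "turn": [0.288, -0.52, 0.2]}, {"fingers": -1, "delta_pos": [14.5, -3.3, 27], "turn": [0.288, -0.52, 0.2]}, {"fingers": -1, "delta_pos": [14.5, -3.3, 27], "turn": [0.288, -0.52, 0.2]}, {"fingers": -1, "delta_pos": [14.5, -3.3, 27], "turn": [0.288, -0.52, 0.2]}]'

```text
time: 10.4
tcp_pos: [0.4713, -0.1286, 0.1168]
tcp_rot: [0.484, 0.439, 0.69, -0.31]
wrist_force: [0.5, -0.6, 1.5]
finger_gap: 0.0856
finger_force: 0.0
```

```bash
python3 - <<'E'
from fk import *
log(); fit(); st=arm.state(); M0=rot(st["tcp_rot"])
c=shot("wrist","w2")
print([ (round(d["confidence"],2),np.round(d["point"]),onz(c,d["point"],.037)) for d in viewer.place_of("wrist","cup_center")[:3]])
for d in viewer.silhouettes("wrist","cup_center")[:2]: print(d["confidence"],d["bbox"])
print(proj(c,[.533,-.263,.037]))
c=shot("top","top2"); im=cv2.imread("pics/top2.png"); cv2.imwrite("pics/top2c.png",cv2.resize(im[160:360,160:500],(680,400),interpolation=cv2.INTER_CUBIC))
for k,z in dict(empty_bin=.024,empty_tab=.044,opening=.068).items():
    for d in viewer.place_of("top",k)[:2]: print(k,round(d["confidence"],2),np.round(d["point"]),onz(c,d["point"],z)[:2])
E
```

```text
10.4 [-0.856  0.691  0.273  2.44   1.329  1.064 -1.493] [ 0.471 -0.129  0.117] [ 0.484  0.439  0.69  -0.31 ] 0.08563288321279502 [ 0.536 -0.602  1.499]
[-0.078  0.315  0.551  0.489  0.346  1.501 -0.003  0.03   0.018 -0.003] 0.031137527944463117
[(0.92, array([305., 175.]), array([ 0.534, -0.283,  0.037])), (0.63, array([489., 198.]), array([ 0.789, -0.341,  0.037])), (0.56, array([409., 206.]), array([ 0.766, -0.457,  0.037]))]
0.78 [306.2, 169.2, 91.2, 118.4]
0.76 [411.4, 204.6, 54.2, 68.1]
[314.157 170.719]
empty_bin 0.59 [280. 283.] [0.472 0.133]
empty_tab 0.74 [300. 304.] [0.422 0.086]
empty_tab 0.48 [368. 183.] [ 0.694 -0.079]
opening 0.62 [281. 283.] [0.468 0.126]
opening 0.42 [123. 232.] [0.594 0.479]
```

View pics/w2.png

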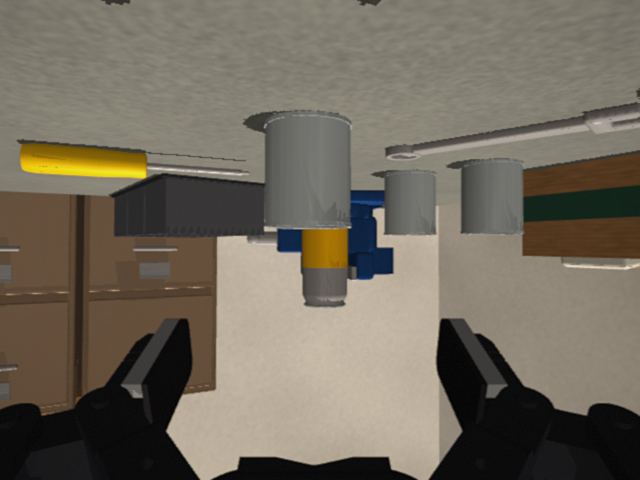

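View pics/top2c.png

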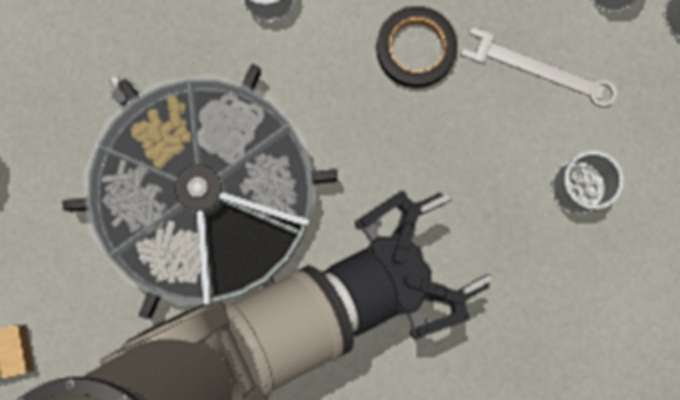

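The wrist view shows the cup at (306,169), slightly left of the finger midline. In the top view the black empty compartment sits squarely in the gap, so the tray is on its stop. Next is the grasp approach.

```bash
python3 - <<'E'
from h import *
cup=np.array([.531,-.264,.046]);M=Rside(-65,20);z=M[:,2]
go(cup+.024*z,M)
E
```

```text
delta cm [ 2.  -0.5 19. ] turn [ 0.003  0.002 -0.002] rows>=3.8
```

Emit:
drive_tool --moves '[{"fingers": -1, "delta_pos": [2, -0.5, 2], "turn": [0, 0, 0]}, {"fingers": -1, "delta_pos": [2, -0.5, 5], "turn": [0, 0, 0]}, {"fingers": -1, "delta_pos": [2, -0.5, 8], "turn": [0, 0, 0]}, {"fingers": -1, "delta_pos": [2, -0.5, 11], "turn": [0, 0, 0]}, {"fingers": -1, "delta_pos": [2, -0.5, 14], "turn": [0, 0, 0]}, {"fingers": -1, "delta_pos": [2, -0.5, 17], "turn": [0, 0, 0]}, {"fingers": -1, "delta_pos": [2, -0.5, 19], "turn": [0, 0, 0]}, {"fingers": -1, "delta_pos": [2, -0.5, 19], "turn": [0, 0, 0]}, {"fingers": -1, "delta_pos": [2, -0.5, 19], "turn": [0, 0, 0]}]'

```text
time: 11.65
tcp_pos: [0.5397, -0.2849, 0.038]
tcp_rot: [0.485, 0.44, 0.69, -0.308]
wrist_force: [-0.7, 0.4, 0.1]
finger_gap: 0.0861
finger_force: 0.0
```

Emit:
drive_tool --moves '[{"fingers": 0, "delta_pos": [0, 0, 0], "turn": [0, 0, 0]}, {"fingers": 1, "delta_pos": [0, 0, 0], "turn": [0, 0, 0]}, {"fingers": 1, "delta_pos": [0, 0, 0], "turn": [0, 0, 0]}, {"fingers": 1, "delta_pos": [0, 0, 0], "turn": [0, 0, 0]}, {"fingers": 1, "delta_pos": [0, 0, 0], "turn": [0, 0, 0]}, {"fingers": 1, "delta_pos": [0, 0, 0], "turn": [0, 0, 0]}]' --force 30

```text
time: 12.25
tcp_pos: [0.5398, -0.2843, 0.0376]
tcp_rot: [0.485, 0.439, 0.691, -0.308]
wrist_force: [-0.7, 4.8, 7.7]
finger_gap: 0.0604
finger_force: 31.9
```

```bash
python3 - <<'E'
from fk import *
log(); v=fit(); st=arm.state(); Mg=rot(st["tcp_rot"]); pg=np.array(st["tcp_pos"]); q0=np.array(st["joint_positions"])
c=Mg.T@[0,0,1]                     # cup axis in tool
cc=Mg.T@(np.array([pg[0]-.024*Mg[0,2],pg[1]-.024*Mg[1,2],.0375])-pg)  # cup centre in tool
np.save("grasp.npy",np.r_[c,cc]); print(c,cc)
ax=np.array([.534,.171]); yaw=np.radians(35); inn=np.array([np.cos(yaw),np.sin(yaw)])
for dn in(5,10,15,20):
  def f(x):
    u=Rside(x[0],dn,x[1])@c; return [u[2]-np.cos(np.radians(122)), u[0]*inn[1]-u[1]*inn[0]]
  s=least_squares(f,[-60,-130]); M=Rside(s.x[0],dn,s.x[1]); u=M@c
  P=np.r_[ax-.125*inn,.145]-M@cc
  M1=Rside(s.x[0],dn,0); q1,e1=ik(v,np.r_[ax-.125*inn,.16]-M1@cc,M1,q0)
  q,e=ik(v,P,M,q1); print(dn,s.x,s.cost,u,P,q1,round(e1,3),q,round(e,3))
E
```

```text
12.25 [-0.52   0.947  0.394  2.345  1.843  0.938 -1.771] [ 0.54  -0.284  0.038] [ 0.485  0.439  0.691 -0.308] 0.06036453890672365 [-0.724  4.844  7.664]
[-0.067  0.303  0.562  0.492  0.334  1.515 -0.011  0.035  0.027 -0.007] 0.03459159787121291
[-0.941  0.001 -0.339] [ 0.008 -0.    -0.021]
5 [ -82.156 -126.62 ] 6.001084315659221e-24 [ 0.695  0.486 -0.53 ] [0.441 0.08  0.139] [-0.901  0.822 -0.014  1.997  0.871  1.701 -1.387] 0.0 [-0.582  0.892 -0.398  1.994  0.99   1.901  0.651] 0.0
10 [ -86.102 -129.429] 8.786160199028612e-27 [ 0.695  0.486 -0.53 ] [0.439 0.08  0.136] [-0.85   0.781 -0.039  1.974  0.825  1.68  -1.36 ] 0.0 [-0.515  0.86  -0.449  1.973  0.954  1.876  0.715] 0.0
15 [ -90.575 -132.796] 1.3157302107583601e-25 [ 0.695  0.486 -0.53 ] [0.437 0.08  0.134] [-0.794  0.744 -0.062  1.948  0.773  1.661 -1.339] 0.0 [-0.441  0.834 -0.503  1.949  0.914  1.855  0.78 ] 0.0
20 [ -95.793 -136.916] 4.5210595606694436e-20 [ 0.695  0.486 -0.53 ] [0.435 0.081 0.132] [-0.734  0.711 -0.082  1.919  0.712  1.644 -1.324] 0.0 [-0.356  0.815 -0.564  1.922  0.869  1.837  0.847] 0.0
```

Emit:
drive_tool --moves '[{"fingers": 1, "delta_pos": [-1, 0, -0.4], "turn": [0, 0, 0]}, {"fingers": 1, "delta_pos": [-3, 0, -1.1], "turn": [0, 0, 0]}, {"fingers": 1, "delta_pos": [-6, 0, -2.2], "turn": [0, 0, 0]}, {"fingers": 1, "delta_pos": [-9, 0, -3.2], "turn": [0, 0, 0]}, {"fingers": 1, "delta_pos": [-12, 0, -4.3], "turn": [0, 0, 0]}, {"fingers": 1, "delta_pos": [-14, 0, -5], "turn": [0, 0, 0]}, {"fingers": 1, "delta_pos": [-14, 0, -5], "turn": [0, 0, 0]}]' --force 40

```text
time: 12.95
tcp_pos: [0.5397, -0.2854, 0.188]
tcp_rot: [0.486, 0.44, 0.69, -0.306]
wrist_force: [0.0, -0.1, -2.5]
finger_gap: 0.0602
finger_force: 43.8
```

```bash
python3 - <<'E'
from h import *
log(); go([.44,.08,.165],Rside(-86,10))
E
```

```text
12.95 [-0.631  0.566  0.557  2.395  1.723  0.888 -1.368] [ 0.54  -0.285  0.188] [ 0.486  0.44   0.69  -0.306] 0.06018545973742803 [ 0.018 -0.093 -2.532]
delta cm [ 14.9   6.5 -34.3] turn [ 0.358 -0.172  0.091] rows>=7.6
```

Emit:
drive_tool --moves '[{"fingers": 1, "delta_pos": [1, 0.5, -2.4], "turn": [0.025, -0.012, 0.006]}, {"fingers": 1, "delta_pos": [2.5, 1.1, -5.8], "turn": [0.06, -0.03, 0.015]}, {"fingers": 1, "delta_pos": [4.1, 1.8, -9.5], "turn": [0.1, -0.047, 0.025]}, {"fingers": 1, "delta_pos": [5.8, 2.5, -13.5], "turn": [0.14, -0.067, 0.035]}, {"fingers": 1, "delta_pos": [7.5, 3.3, -17.3], "turn": [0.18, -0.086, 0.045]}, {"fingers": 1, "delta_pos": [9.2, 4, -21.2], "turn": [0.22, -0.106, 0.056]}, {"fingers": 1, "delta_pos": [10.9, 4.8, -25], "turn": [0.26, -0.125, 0.066]}, {"fingers": 1, "delta_pos": [12.4, 5.5, -28.8], "turn": [0.3, -0.144, 0.076]}, {"fingers": 1, "delta_pos": [13.9, 6.1, -32], "turn": [0.335, -0.16, 0.085]}, {"fingers": 1, "delta_pos": [14.9, 6.5, -34.3], "turn": [0.358, -0.172, 0.091]}]'

```text
time: 13.95
tcp_pos: [0.4392, 0.0826, 0.1609]
tcp_rot: [0.47, 0.52, 0.561, -0.44]
wrist_force: [0.7, 0.5, -1.5]
finger_gap: 0.0602
finger_force: 44.1
```

Emit:
drive_tool --moves '[{"fingers": 1, "delta_pos": [0, 0, 0], "turn": [0, 0, 0]}, {"fingers": 1, "delta_pos": [0, 0, 0], "turn": [0, 0, 0]}, {"fingers": 1, "delta_pos": [0, 0, 0], "turn": [0, 0, 0]}]'

```text
time: 14.25
tcp_pos: [0.4397, 0.0788, 0.1622]
tcp_rot: [0.47, 0.521, 0.56, -0.441]
wrist_force: [0.1, -1.4, -3.0]
finger_gap: 0.06
finger_force: 44.1
```

```bash
python3 - <<'E'
from h import *
log(); c=shot("top","top3"); im=cv2.imread("pics/top3.png"); cv2.imwrite("pics/top3c.png",cv2.resize(im[180:380,160:460],(600,400),interpolation=cv2.INTER_CUBIC))
print([(d["point"],onz(c,d["point"],.17)) for d in viewer.place_of("top","cup_center")[:4]])
g=np.load("grasp.npy"); st=arm.state(); M=rot(st["tcp_rot"]); print("cup",st["tcp_pos"]+M@g[3:],M@g[:3])
go([.44,.08,.165],Rside(-86,10)); go([.439,.08,.145],Rside(-86,10,-80))
E
```

```text
14.25 [-1.119  0.82   0.296  1.974  0.646  1.551 -1.167] [0.44  0.079 0.162] [ 0.47   0.521  0.56  -0.441] 0.060043927345687025 [ 0.052 -1.368 -2.967]
[([506.8, 164.0], array([ 0.693, -0.354,  0.17 ])), ([294.9, 151.4], array([0.734, 0.083, 0.17 ])), ([471.3, 147.3], array([ 0.731, -0.283,  0.17 ])), ([288.9, 294.5], array([0.438, 0.102, 0.17 ]))]
cup [0.438 0.101 0.158] [-0.007  0.173  0.985]
delta cm [-0.2  0.  -0.2] turn [-0.002  0.003  0.004] rows>=0.1
delta cm [ 1.7 -0.1  0.2] turn [-0.003  0.001 -1.392] rows>=9.3
```

View pics/top3c.png

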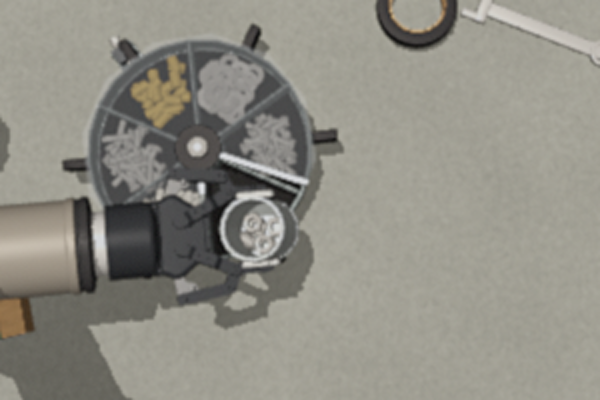

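The cup is upright at about (258,228) in the crop, over the outer part of the gap, with its nuts visible. I'll tip it towards the bin axis now.

Emit:
drive_tool --moves '[{"fingers": 1, "delta_pos": [0.1, 0, 0], "turn": [0, 0, -0.12]}, {"fingers": 1, "delta_pos": [0.2, 0, 0], "turn": [0, 0, -0.26]}, {"fingers": 1, "delta_pos": [0.4, 0, 0], "turn": [0, 0, -0.4]}, {"fingers": 1, "delta_pos": [0.6, 0, 0], "turn": [0, 0, -0.54]}, {"fingers": 1, "delta_pos": [0.8, 0, 0], "turn": [0, 0, -0.68]}, {"fingers": 1, "delta_pos": [1, 0, 0], "turn": [0, 0, -0.82]}, {"fingers": 1, "delta_pos": [1.2, 0, 0], "turn": [0, 0, -0.96]}, {"fingers": 1, "delta_pos": [1.4, 0, 0], "turn": [0, 0, -1.1]}, {"fingers": 1, "delta_pos": [1.4, 0, 0], "turn": [0, 0, -1.24]}, {"fingers": 1, "delta_pos": [1.4, 0, 0], "turn": [0, 0, -1.38]}]'

```text
time: 15.35
tcp_pos: [0.4397, 0.0815, 0.1486]
tcp_rot: [0.08, 0.043, 0.764, -0.639]
wrist_force: [-0.1, 0.5, -1.6]
finger_gap: 0.06
finger_force: 44.3
```

Emit:
drive_tool --moves '[{"fingers": 1, "delta_pos": [0, 0, 0], "turn": [0, 0, -0.04]}, {"fingers": 1, "delta_pos": [0, 0, 0], "turn": [0, 0, -0.08]}, {"fingers": 1, "delta_pos": [0, 0, 0], "turn": [0, 0, -0.12]}, {"fingers": 1, "delta_pos": [0, 0, 0], "turn": [0, 0, -0.16]}, {"fingers": 1, "delta_pos": [0, 0, 0], "turn": [0, 0, -0.2]}, {"fingers": 1, "delta_pos": [0, 0, 0], "turn": [0, 0, -0.24]}, {"fingers": 1, "delta_pos": [0, 0, 0], "turn": [0, 0, -0.28]}, {"fingers": 1, "delta_pos": [0, 0, 0], "turn": [0, 0, -0.32]}, {"fingers": 1, "delta_pos": [0, 0, 0], "turn": [0, 0, -0.36]}, {"fingers": 1, "delta_pos": [0, 0, 0], "turn": [0, 0, -0.4]}]'

```text
time: 16.35
tcp_pos: [0.4398, 0.0814, 0.1486]
tcp_rot: [-0.047, -0.108, 0.758, -0.642]
wrist_force: [-0.4, -0.2, -1.7]
finger_gap: 0.0606
finger_force: 44.3
```

```bash
python3 - <<'E'
from h import *
log(); g=np.load("grasp.npy"); st=arm.state(); M=rot(st["tcp_rot"]); u=M@g[:3];print("cup",st["tcp_pos"]+M@g[3:],u,np.degrees(np.arccos(u[2])),np.degrees(np.arctan2(u[1],u[0])))
go([.439,.08,.140],Rside(-86,10,-130))
E
```

```text
16.35 [-0.833  0.811 -0.076  1.948  0.762  1.716  0.438] [0.44  0.081 0.149] [-0.047 -0.108  0.758 -0.642] 0.06056091898221587 [-0.398 -0.245 -1.723]
cup [0.431 0.101 0.154] [ 0.892  0.431 -0.14 ] 98.04286833102654 25.793827680383522
delta cm [-0.1  0.8  0.3] turn [-0.002 -0.002 -0.484] rows>=3.2
```

Emit:
drive_tool --moves '[{"fingers": 1, "delta_pos": [0, 0.1, 0], "turn": [0, 0, -0.035]}, {"fingers": 1, "delta_pos": [0, 0.2, 0], "turn": [0, 0, -0.07]}, {"fingers": 1, "delta_pos": [0, 0.3, 0], "turn": [0, 0, -0.105]}, {"fingers": 1, "delta_pos": [0, 0.4, 0], "turn": [0, 0, -0.14]}, {"fingers": 1, "delta_pos": [0, 0.5, 0], "turn": [0, 0, -0.175]}, {"fingers": 1, "delta_pos": [0, 0.5, 0], "turn": [0, 0, -0.21]}, {"fingers": 1, "delta_pos": [0, 0.5, 0], "turn": [0, 0, -0.245]}, {"fingers": 1, "delta_pos": [0, 0.5, 0], "turn": [0, 0, -0.28]}, {"fingers": 1, "delta_pos": [0, 0.5, 0], "turn": [0, 0, -0.315]}, {"fingers": 1, "delta_pos": [0, 0.5, 0], "turn": [0, 0, -0.35]}]'

```text
time: 17.35
tcp_pos: [0.4387, 0.0822, 0.1439]
tcp_rot: [-0.158, -0.238, 0.727, -0.624]
wrist_force: [-0.4, -0.2, -2.1]
finger_gap: 0.06
finger_force: 44.3
```

Emit:
drive_tool --moves '[{"fingers": 1, "delta_pos": [0, 0, 0], "turn": [0, 0, -0.05]}, {"fingers": 1, "delta_pos": [0, 0, 0], "turn": [0, 0, -0.1]}, {"fingers": 1, "delta_pos": [0, 0, 0], "turn": [0, 0, -0.15]}, {"fingers": 1, "delta_pos": [0, 0, 0], "turn": [0, 0, -0.2]}, {"fingers": 1, "delta_pos": [0, 0, 0], "turn": [0, 0, -0.25]}, {"fingers": 1, "delta_pos": [0, 0, 0], "turn": [0, 0, -0.3]}, {"fingers": 1, "delta_pos": [0, 0, 0], "turn": [0, 0, -0.3]}, {"fingers": 1, "delta_pos": [0, 0, 0], "turn": [0, 0, -0.3]}, {"fingers": 1, "delta_pos": [0, 0, 0], "turn": [0, 0, -0.3]}]'

```text
time: 18.25
tcp_pos: [0.4386, 0.0828, 0.1437]
tcp_rot: [-0.249, -0.343, 0.684, -0.594]
wrist_force: [-0.6, 0.0, -1.5]
finger_gap: 0.06
finger_force: 44.2
```

```bash
python3 - <<'E'
from h import *
log(); g=np.load("grasp.npy"); st=arm.state(); M=rot(st["tcp_rot"]); u=M@g[:3];print("cup",st["tcp_pos"]+M@g[3:],u,np.degrees(np.arccos(u[2])),np.degrees(np.arctan2(u[1],u[0])))
a=[viewer.snapshot(n)["color"][:,:,::-1] for n in("top","scene")]
b=[cv2.resize(a[0][200:350,180:340],(400,375)),cv2.resize(a[1][210:345,290:434],(400,375))]
cv2.imwrite("pics/pour.png",np.hstack(b))
E
```

```text
18.25 [-0.738  0.827 -0.201  1.94   0.796  1.775  1.028] [0.439 0.083 0.144] [-0.249 -0.343  0.684 -0.594] 0.0600048289056183 [-0.601  0.02  -1.494]
cup [0.432 0.102 0.153] [ 0.579  0.498 -0.646] 130.22354136207662 40.69860044712033
```

View pics/pour.png

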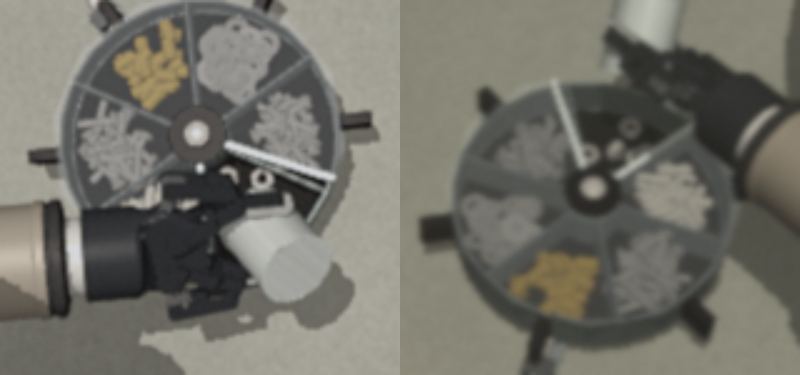

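Nuts are visible in the compartment and the wrist weight dropped by about 1 N, so the cup looks empty. I'll raise it and turn it upright.

```bash
python3 - <<'E'
from h import *
go([.44,.06,.20],Rside(-86,10,-60))
E
```

```text
delta cm [ 4.5 -3.9  1.3] turn [-0.002 -0.001  1.386] rows>=9.2
```

Emit:
drive_tool --moves '[{"fingers": 1, "delta_pos": [1.5, -1.3, 0.4], "turn": [0, 0, 0.05]}, {"fingers": 1, "delta_pos": [3, -2.6, 0.9], "turn": [0, 0, 0.15]}, {"fingers": 1, "delta_pos": [4.5, -3.9, 1.3], "turn": [0, 0, 0.29]}, {"fingers": 1, "delta_pos": [4.5, -3.9, 1.3], "turn": [0, 0, 0.43]}, {"fingers": 1, "delta_pos": [4.5, -3.9, 1.3], "turn": [0, 0, 0.57]}, {"fingers": 1, "delta_pos": [4.5, -3.9, 1.3], "turn": [0, 0, 0.71]}, {"fingers": 1, "delta_pos": [4.5, -3.9, 1.3], "turn": [0, 0, 0.85]}, {"fingers": 1, "delta_pos": [4.5, -3.9, 1.3], "turn": [0, 0, 1.0]}, {"fingers": 1, "delta_pos": [4.5, -3.9, 1.3], "turn": [0, 0, 1.14]}, {"fingers": 1, "delta_pos": [4.5, -3.9, 1.3], "turn": [0, 0, 1.28]}]'

```text
time: 19.35
tcp_pos: [0.4405, 0.0601, 0.2001]
tcp_rot: [0.157, 0.135, 0.753, -0.624]
wrist_force: [-0.3, 0.5, -1.2]
finger_gap: 0.0601
finger_force: 44.2
```

```bash
python3 - <<'E'
from h import *
log();go([.49,-.12,.20],Rside(-75,15,0))
E
```

```text
19.35 [-0.895  0.709  0.034  1.997  0.759  1.7   -0.107] [0.441 0.06  0.2  ] [ 0.157  0.135  0.753 -0.624] 0.06007866267818886 [-0.304  0.494 -1.173]
delta cm [-4.6 -1.3 18. ] turn [-0.217 -0.029  1.102] rows>=7.5
```

Emit:
drive_tool --moves '[{"fingers": 1, "delta_pos": [-0.5, -0.1, 1.8], "turn": [-0.02, 0, 0.11]}, {"fingers": 1, "delta_pos": [-1, -0.3, 4], "turn": [-0.05, 0, 0.24]}, {"fingers": 1, "delta_pos": [-1.6, -0.5, 6.5], "turn": [-0.08, -0.01, 0.38]}, {"fingers": 1, "delta_pos": [-2.3, -0.7, 9], "turn": [-0.11, -0.015, 0.52]}, {"fingers": 1, "delta_pos": [-3, -0.9, 12], "turn": [-0.14, -0.02, 0.66]}, {"fingers": 1, "delta_pos": [-3.7, -1.1, 15], "turn": [-0.17, -0.025, 0.8]}, {"fingers": 1, "delta_pos": [-4.6, -1.3, 18], "turn": [-0.2, -0.03, 0.94]}, {"fingers": 1, "delta_pos": [-4.6, -1.3, 18], "turn": [-0.217, -0.03, 1.08]}, {"fingers": 1, "delta_pos": [-4.6, -1.3, 18], "turn": [-0.217, -0.03, 1.1]}, {"fingers": 1, "delta_pos": [-4.6, -1.3, 18], "turn": [-0.217, -0.03, 1.1]}]'

```text
time: 20.35
tcp_pos: [0.4901, -0.1188, 0.1991]
tcp_rot: [0.481, 0.479, 0.632, -0.373]
wrist_force: [-0.6, -0.1, -1.8]
finger_gap: 0.0601
finger_force: 44.2
```

```bash
python3 - <<'E'
from h import *
log();M=rot([.485,.439,.691,-.308]);go([.54,-.284,.068],M)
c=shot("wrist","w5"); c=shot("top","top5")
im=cv2.imread("pics/top5.png"); b=cv2.imread("pics/w5.png")
cv2.imwrite("pics/chk.png",np.hstack([cv2.resize(im[190:340,180:480],(800,400))[:,:400],cv2.resize(b,(400,400))]))
E
```

```text
20.35 [-0.83   0.579  0.279  2.283  1.121  1.283 -1.215] [ 0.49  -0.119  0.199] [ 0.481  0.479  0.632 -0.373] 0.06013477973896306 [-0.65  -0.115 -1.758]
delta cm [ 8.2  0.6 20.1] turn [-0.169  0.084 -0.042] rows>=4.3
```

View pics/chk.png

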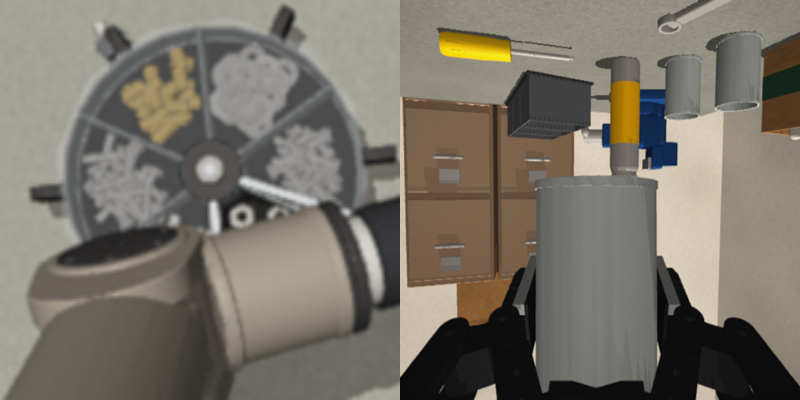

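The cup is gripped squarely and looks upright, and nuts are visible in the gap in the top view. I'll lower it back to its starting spot.

Emit:
drive_tool --moves '[{"fingers": 1, "delta_pos": [1, 0.1, 2.5], "turn": [-0.02, 0.01, 0]}, {"fingers": 1, "delta_pos": [2.5, 0.2, 6], "turn": [-0.05, 0.03, -0.01]}, {"fingers": 1, "delta_pos": [4.1, 0.3, 10], "turn": [-0.085, 0.042, -0.02]}, {"fingers": 1, "delta_pos": [5.7, 0.4, 14], "turn": [-0.12, 0.06, -0.03]}, {"fingers": 1, "delta_pos": [7.2, 0.5, 17.6], "turn": [-0.15, 0.075, -0.037]}, {"fingers": 1, "delta_pos": [8.2, 0.6, 20.1], "turn": [-0.169, 0.084, -0.042]}, {"fingers": 1, "delta_pos": [8.2, 0.6, 20.1], "turn": [-0.169, 0.084, -0.042]}, {"fingers": 1, "delta_pos": [8.2, 0.6, 20.1], "turn": [-0.169, 0.084, -0.042]}]'

```text
time: 21.25
tcp_pos: [0.5397, -0.2852, 0.0675]
tcp_rot: [0.485, 0.439, 0.69, -0.308]
wrist_force: [-0.2, 0.5, -1.7]
finger_gap: 0.0602
finger_force: 44.2
```

```bash
python3 - <<'E'
from h import *
log();M=rot([.485,.439,.691,-.308]);go([.54,-.284,.0375],M)
g=np.load("grasp.npy"); M=rot(arm.state()["tcp_rot"]); print(M@g[:3])
E
```

```text
21.25 [-0.495  0.857  0.375  2.36   1.824  0.959 -1.685] [ 0.54  -0.285  0.068] [ 0.485  0.439  0.69  -0.308] 0.06019918586367422 [-0.209  0.512 -1.714]
delta cm [2.9 0.1 0.9] turn [-0.002  0.    -0.001] rows>=0.6
[ 0.001 -0.     1.   ]
```

Emit:
drive_tool --moves '[{"fingers": 1, "delta_pos": [0.7, 0, 0.2], "turn": [0, 0, 0]}, {"fingers": 1, "delta_pos": [1.4, 0, 0.5], "turn": [0, 0, 0]}, {"fingers": 1, "delta_pos": [2, 0, 0.7], "turn": [0, 0, 0]}, {"fingers": 1, "delta_pos": [2.5, 0, 0.9], "turn": [0, 0, 0]}, {"fingers": 1, "delta_pos": [2.8, 0, 1], "turn": [0, 0, 0]}, {"fingers": 1, "delta_pos": [2.8, 0, 1], "turn": [0, 0, 0]}, {"fingers": 1, "delta_pos": [2.8, 0, 1], "turn": [0, 0, 0]}]'

```text
time: 21.95
tcp_pos: [0.5397, -0.285, 0.0381]
tcp_rot: [0.485, 0.44, 0.69, -0.308]
wrist_force: [0.4, 0.7, -0.9]
finger_gap: 0.0603
finger_force: 44.2
```

Emit:
drive_tool --moves '[{"fingers": 0.1, "delta_pos": [0, 0, 0], "turn": [0, 0, 0]}, {"fingers": -0.5, "delta_pos": [0, 0, 0], "turn": [0, 0, 0]}, {"fingers": -1, "delta_pos": [0, 0, 0], "turn": [0, 0, 0]}, {"fingers": -1, "delta_pos": [0, 0, 0], "turn": [0, 0, 0]}, {"fingers": -1, "delta_pos": [0, 0, 0], "turn": [0, 0, 0]}, {"fingers": -1, "delta_pos": [0, 0, -1.5], "turn": [0, 0, 0]}, {"fingers": -1, "delta_pos": [0, 0, -4], "turn": [0, 0, 0]}, {"fingers": -1, "delta_pos": [0, 0, -7], "turn": [0, 0, 0]}, {"fingers": -1, "delta_pos": [0, 0, -10], "turn": [0, 0, 0]}, {"fingers": -1, "delta_pos": [0, 0, -13], "turn": [0, 0, 0]}]'

```text
time: 22.95
tcp_pos: [0.4872, -0.1735, 0.0827]
tcp_rot: [0.485, 0.44, 0.69, -0.308]
wrist_force: [0.6, 1.0, 0.4]
finger_gap: 0.0857
finger_force: 0.0
```

```bash
python3 - <<'E'
from h import *
log();go([.42,-.16,.30],Rside(-50,40))
E
```

```text
22.95 [-0.715  0.784  0.253  2.433  1.501  1.042 -1.621] [ 0.487 -0.173  0.083] [ 0.485  0.44   0.69  -0.308] 0.08572068778971378 [0.608 1.035 0.43 ]
delta cm [-19.1  -5.5 -11.2] turn [-0.226  0.35  -0.133] rows>=4.6
```

Emit:
drive_tool --moves '[{"fingers": -1, "delta_pos": [-5, -1.5, -3], "turn": [-0.06, 0.09, -0.03]}, {"fingers": -1, "delta_pos": [-9, -3, -6], "turn": [-0.12, 0.18, -0.06]}, {"fingers": -1, "delta_pos": [-13, -4, -8], "turn": [-0.18, 0.27, -0.1]}, {"fingers": -1, "delta_pos": [-17, -5, -10], "turn": [-0.226, 0.35, -0.133]}, {"fingers": -1, "delta_pos": [-19, -5.5, -11], "turn": [-0.226, 0.35, -0.133]}, {"fingers": -1, "delta_pos": [-19, -5.5, -11], "turn": [-0.226, 0.35, -0.133]}, {"fingers": -1, "delta_pos": [-19, -5.5, -11], "turn": [-0.226, 0.35, -0.133]}, {"fingers": -1, "delta_pos": [-19, -5.5, -11], "turn": [-0.226, 0.35, -0.133]}]'

```text
time: 23.75
tcp_pos: [0.4495, -0.1473, 0.0211]
tcp_rot: [0.366, 0.345, 0.812, -0.297]
wrist_force: [-0.5, 1.0, -1.8]
finger_gap: 0.0854
finger_force: 0.0
```

```bash
python3 - <<'E'
from h import *
log()
ims=[]
for n in("top","scene"):
    c=shot(n,n+"9")
    for k,z in dict(cup_center=.0375,nut0_center=.03,empty_bin=.024,opening=.068,wrench_center=.004,screwdriver_center=.013,tape_center=.012,carton_center=.02).items():
        print(n,k,[(round(d["confidence"],2),onz(c,d["point"],z)[:2].round(3).tolist()) for d in viewer.place_of(n,k)[:8]])
a,b=cv2.imread("pics/top9.png"),cv2.imread("pics/scene9.png")
b1=cv2.resize(b[150:370,210:430],(400,400),interpolation=3); a1=cv2.resize(a[190:330,200:340],(400,400),interpolation=3); 
cv2.imwrite("pics/fin.png",np.hstack([a1,b1]))
E
```

```text
23.75 [ 0.351  0.959 -0.947  2.456  1.707  1.702 -1.189] [ 0.449 -0.147  0.021] [ 0.366  0.345  0.812 -0.297] 0.0853643691660889 [-0.545  1.028 -1.762]
top cup_center [(0.81, [0.769, -0.32]), (0.78, [0.534, -0.266]), (0.74, [0.735, -0.412]), (0.65, [0.779, 0.092])]
top nut0_center [(0.52, [0.5, 0.151]), (0.35, [0.349, 0.423]), (0.29, [0.688, -0.078])]
top empty_bin [(0.85, [0.469, 0.124]), (0.55, [0.538, -0.269])]
top opening [(0.77, [0.466, 0.123]), (0.57, [0.49, 0.148])]
top wrench_center [(0.84, [0.671, -0.226])]
top screwdriver_center []
top tape_center [(0.8, [0.7, -0.081])]
top carton_center [(0.76, [0.348, 0.427])]
scene cup_center [(0.98, [0.774, 0.104]), (0.96, [0.539, -0.26]), (0.96, [0.732, -0.412]), (0.66, [0.762, -0.325]), (0.52, [0.423, 0.103])]
scene nut0_center []
scene empty_bin [(0.59, [0.465, 0.13]), (0.16, [0.359, 0.41])]
scene opening [(0.59, [0.482, 0.129])]
scene wrench_center [(0.64, [0.675, -0.23])]
scene screwdriver_center [(0.73, [0.433, -0.41]), (0.47, [0.603, -0.507])]
scene tape_center [(0.72, [0.695, -0.08])]
scene carton_center [(0.81, [0.357, 0.417])]
```

View pics/fin.png

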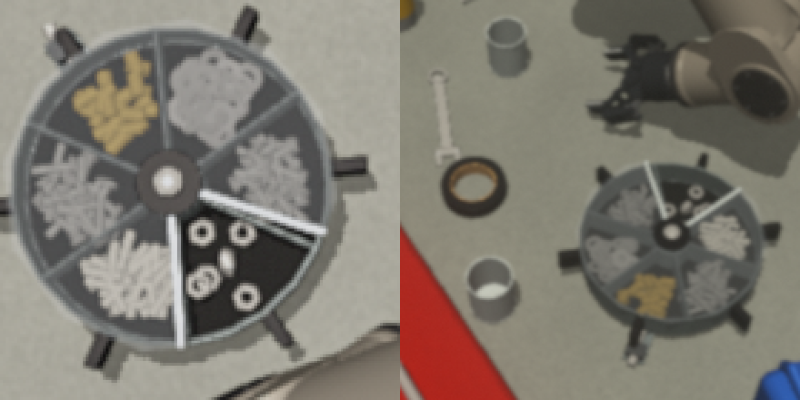

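The picture shows five or six nuts in the compartment, at (202,232), (243,232), (226,262), (203,282, possibly two overlapping) and (246,296). The cup stands back at its spot. The arm folded lower than I commanded (q4 is near its limit), so I'll unfold it and check the cup and the nut count numerically.

```bash
python3 - <<'E'
from h import *
go([.47,-.13,.13],Rside(-60,75))
c=shot("top","t10"); im=cv2.imread("pics/t10.png",0).astype(float); i0=cv2.imread("pics/top0.png",0).astype(float)
for nm,P in dict(cup=[.534,-.264],e1=[.769,-.322],e2=[.735,-.412]).items():
    x,y=np.round(proj(c,[*P,.01])).astype(int); 
    for I,t in((i0,"start"),(im,"now")): p=I[y-6:y+7,x-6:x+7]; print(nm,t,round(p.mean(),1),round(p.std(),1))
x0,y0=200,190
p=im[y0+75:y0+112,x0+60:x0+95]; print(p[::1].astype(int)[:,:].tolist().__len__())
b=(cv2.resize(p,None,fx=4,fy=4,interpolation=3)>95).astype(np.uint8)
n,l,s,ce=cv2.connectedComponentsWithStats(b); print([(int(v[4]/16),(ce[i]/4).round(1).tolist()) for i,v in enumerate(s) if i and v[4]>60])
for r in p[::1,::1].astype(int): print(' '.join('%3d'%v for v in r))
E
```

```text
delta cm [-9.1  0.1 -6.5] turn [-0.122  0.713  0.238] rows>=5.1
cup start 154.3 23.8
cup now 150.2 23.4
e1 start 144.1 59.2
e1 now 157.0 61.7
e2 start 149.7 53.4
e2 now 163.0 55.8
37
[(133, [1.8, 20.9]), (104, [26.8, 4.6]), (64, [10.5, 6.3]), (151, [13.5, 21.4]), (68, [26.0, 28.8]), (23, [31.4, 34.7])]
152  99  59  60  56  53  48  43  35  27  34  33  27  26  37  38  30  26  25  30  49  80 104 120 138 122 103 111 117 130 156 190 205 211 218
215 150  68  50  49  43  35  27  39  66  91  92  69  47  42  43  39  32  32  33  28  27  48  77  97 103 126 140 123 119 130 143 145 155 186
223 163  77  38  35  27  30  55  96 139 157 158 137 108  71  47  42  42  43  42  38  50  88 120 110  96 104 117 133 151 155 148 130 112 116
221 172  91  36  25  23  68 129 163 181 174 177 181 166 116  59  42  43  40  40  62 109 152 172 143 125 130 119 104 112 141 155 143 117  94
222 188 111  40  19  36 116 184 185 156 116 126 169 186 143  71  41  41  42  48 102 167 182 156 104 107 150 159 121  69  73  94 107 126 128
223 196 121  43  21  50 135 188 158  94  42  55 133 188 154  78  39  41  39  56 130 186 176 113 
[... 3683 characters left out ...]

136 213 220 187 118  55  36  31  39  45  42  42  42  44  42  44  42  42  44  44  43  43  92 152 171 182 185 187 158  94  41  44  88 132 150
134 213 222 195 129  60  35  31  41  43  43  42  41  43  44  44  43  43  42  43  41  39  51  82 102 119 129 126  89  48  50  87 136 154 129
130 209 222 203 140  64  38  29  38  43  43  44  43  44  43  45  43  43  42  44  44  41  39  38  39  44  50  54  52  78 109 131 153 138  97
119 196 221 215 154  68  37  29  32  41  44  42  42  42  43  44  43  42  43  41  42  40  42  38  36  39  53  78 110 137 151 140 123  98  80
116 192 221 219 159  74  40  28  29  41  45  41  44  41  45  42  43  44  44  42  39  42  40  42  52  81 113 138 155 153 130  98  79  71  76
```

The cluster measures 151 px against about 65–70 px for a single nut, so it is two nuts and all six are in. Now I'll unfold the arm clear of everything.

Emit:
drive_tool --moves '[{"fingers": -1, "delta_pos": [-1.8, 0, -1.3], "turn": [-0.02, 0.13, 0.04]}, {"fingers": -1, "delta_pos": [-3.6, 0, -2.6], "turn": [-0.05, 0.26, 0.08]}, {"fingers": -1, "delta_pos": [-5.4, 0, -3.9], "turn": [-0.07, 0.39, 0.13]}, {"fingers": -1, "delta_pos": [-7.2, 0, -5.2], "turn": [-0.1, 0.52, 0.18]}]'

```text
time: 25.1
tcp_pos: [0.4641, -0.1333, 0.1053]
tcp_rot: [0.2, 0.453, 0.857, -0.14]
wrist_force: [-2.2, -0.2, -3.6]
finger_gap: 0.0854
finger_force: 0.0
```

Emit:
drive_tool --moves '[{"fingers": -1, "delta_pos": [0, 0, -2], "turn": [0, 0.05, 0]}, {"fingers": -1, "delta_pos": [0, 0, -4], "turn": [0, 0.1, 0]}, {"fingers": -1, "delta_pos": [0, 0, -6], "turn": [0, 0.1, 0]}, {"fingers": -1, "delta_pos": [0, 0, -6], "turn": [0, 0.1, 0]}, {"fingers": -1, "delta_pos": [0, 0, -6], "turn": [0, 0.1, 0]}, {"fingers": -1, "delta_pos": [0, 0, -6], "turn": [0, 0.1, 0]}]'

```text
time: 25.7
tcp_pos: [0.45, -0.1092, 0.1563]
tcp_rot: [0.157, 0.459, 0.866, -0.12]
wrist_force: [-0.7, -0.4, -0.1]
finger_gap: 0.0853
finger_force: 0.0
```

```bash
python3 - <<'E'
from h import *
log(); print(arm.state()["dq"])
c=shot("scene","s11")
print([(round(d["confidence"],2),onz(c,d["point"],.0375)[:2]) for d in viewer.place_of("scene","cup_center")])
a=cv2.imread("pics/scene9.png",0).astype(int)[170:350,220:345];b=cv2.imread("pics/s11.png",0).astype(int)[170:350,220:345]
print("changed px in cup/bystander area",(abs(a-b)>40).sum())
E
```

```text
25.7 [ 0.908  0.293 -1.205  2.249  0.878  0.934 -0.275] [ 0.45  -0.109  0.156] [ 0.157  0.459  0.866 -0.12 ] 0.08529124364028606 [-0.749 -0.369 -0.067]
[-0.005  0.011  0.002 -0.    -0.005 -0.002  0.004]
[(0.87, array([0.768, 0.099])), (0.83, array([ 0.737, -0.4  ])), (0.74, array([ 0.764, -0.336])), (0.73, array([ 0.537, -0.258]))]
changed px in cup/bystander area 643
```

```bash
python3 -c "
from rig import ticket
print(ticket.close_job())"
```

```text
the job is handed in; nothing more can be done
None
```

I handed the job in, and it gave no verdict. By my last pictures, the empty compartment is on its stop under the gap with all six nuts in it (two overlap, so the sixth is judged from blob size). The empty cup stands upright at its starting spot, and the bystanders I re-measured (spanner, screwdriver, tape, carton) are where they were; I did not re-measure the spray can or oil jug.

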